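# Push a carton through the one-way flaps of a feed lane

### The job

Stand the smaller of the two cartons flat on the open sill of the metal feed lane, long side along the lane, and from there push it along the lane floor through the two sprung flaps until it is home against the sprung rubber-faced end stop. The stop is adjustable and may be set anywhere along its slot, so feel for it: press the carton against it with about a kilogram's weight (10 to 15 N) for half a second, never more than 20 N. Then take your hand out so that both flaps close behind the carton, and leave the other things on the bench where they are.

Things in the scene. Friction and masses are not known exactly. Their poses are not given: they have to be found in the camera images.
- carton_center (a point): Centre (half-way up) of the work piece, the smaller carton: 56 mm (its x) by 85 mm (its y) by 41 mm high, white with a blue band, about 0.25 kg, rigid, lying flat at the left of the bench. Grasp it from above across the 56 mm. Axes are those of the carton, z up.
- feed_lane: Fixed metal feed lane, a trough open at the top, turned obliquely (far end ahead and to the right). Origin on the bench under the middle of the gate; x = pushing direction, y = left as one pushes, z up. Floor plate 112 mm wide, x = -118 to 190 mm, its top at z = 8 mm. No roof: shut fingers can follow the carton from above, tips just over the floor. Sliding the carton through takes about 1 to 4 N.
- sill (a point): Point on the floor top of the sill, at x = -65 mm of the lane, where the carton's centre goes; axes as the lane's. The sill is bare, without side walls, from x = -118 to -43 mm. Then flared cheeks (x = -43 to -16 mm, 53 mm high from the bench) lead to the gate posts.
- gate_mid (a point): Middle of the gate, 30 mm over the bench, axes as the lane's. Posts at x = -17 to -4 mm, top 60 mm over the bench, 64 mm clear between them. At x = 0 two slippery nylon flaps, each 36 mm wide and 43 mm high, hinge on upright pins by the posts; light springs (about 0.5 to 1.5 N at the edge), swinging inwards only.
- stop_nearest (a point): On the lane's floor top at x = 124 mm: nearest setting of the end stop's face. The stop (43 mm high from the bench) is locked with its rubber face at lane x = 124 to 142 mm; where exactly must be felt. The face is a damped spring buffer: it gives 1 mm for each 3 N and resists fast pushing (7 N more at 20 mm/s). Carton home: centre at x = 81 to 105 mm, clear of the flaps. Guide rails inside from x = 40 mm on leave 69 mm.
- flap_left (a joint): Left flap (+y side), rad: 0 closed, grows as it swings inwards, 1.55 fully open; about 1.3 with the carton passing. Springs back to 0.
- flap_right (a joint): Right flap (-y side), the same.
- big_carton: Bystander: the larger carton, 61 x 90 x 51 mm, origin under its centre. Leave it.
- tape_gun: Bystander: tape dispenser, 60 x 154 x 90 mm, origin under its centre. Leave it.
- cell_a: Bystander: AA cell standing on end, 14 mm thick, 51 mm high, origin under its centre. Leave it.
- cell_b: Bystander: another such AA cell standing on end. Leave it.
- tape_roll: Bystander: small black tape roll, 62 x 59 x 19 mm, lying flat, origin under its centre. Leave it.
There are look-alikes about, which are no part of the job. Leave any red look-alike of the part that bears carton_center alone.

How it is judged:
By the outcome, as a careful person would: the job done as asked, in the order asked, and still so for the second after the job is handed in, with the robot touching nothing.
It also fails if it takes over 67 s, if anything falls off the work surface, if the arm or the gripper's body presses on something with over 40 N, if the wrist force passes 120 N, or if a joint passes its speed limit or range.

### The arm

A 6-joint arm with a two-finger parallel gripper is mounted at the origin on a cart in front of the work surface, level with it; the furniture and walls round the work are solid. World frame = base frame: x ahead of the robot, y to its left, z up, the work surface at z = 0. Lengths are in mm, angles in rad, forces in N, time in s.
With the tool pointing down it reaches from about 350 to 875 mm from the base axis. Payload 15.5 kg.
Tool frame: the origin (TCP) lies on the centre line of the jaws, within the pads' length; the fingertips stand 11 mm ahead of it and the grasp point (between the pads) lies 8 mm behind it; z points along the fingers, y is the line along which they close (so a half turn about z gives the same grasp; the last joint's range is limited). The gripper opens to 85 mm and grips with 20 to 120 N. Pads are 22 mm wide; open, the fingers measure 114 mm over their backs; the gripper's body (76 mm by 85 mm) begins 54 mm behind the grasp point. The pads swing forward as they close: fully open they stand 13 mm farther back than shut.
Start: joints at [-1.236, 0.494, 1.345, -0, 1.302, -0.096], TCP at [261, -567.896, 215.077] pointing down, gripper open.
Joint ranges: [-2.91, 2.91], [-0.82, 2.16], [0.22, 2.67], [-1.22, 4.37], [0.12, 2.79], [-3.08, 3.08]. Speed limits (rad/s): [1.89, 1.89, 2.57, 3.01, 3.01, 3.01].

### API

Orientations are given as a unit quaternion [w, x, y, z].
In Python, from plant import arm, vision, sign_off gives the robot as it stands.
- The arm moves only by the tool apply_moves, never from a script. Its argument "steps" is text: rows parted by semicolons, each of 5 numbers parted by spaces: the shift along the tool's x, y, z in cm, then the turn about the tool's z in rad, then the opening, from -1 (shut) to 1 (fully open). In form: x y z yaw fingers; .... A call has 1 to 10 rows; each row is the pose to reach, as a shift and turn from the pose commanded when the call began, along the tool's axes at that moment; what a row does not reach only later rows make up. A row lasts 1/8 s, in which the tool goes at most 62.5 mm and 10.7 degrees, less where a joint would pass 70% of its speed; a pose out of reach is approached as far as the arm can. A call with a gripper value outside its range is refused whole. The fingers move at their own pace and stop on an object; "newtons" is the grip in N (left out, the last holds). Time passes only in rows, so rows that repeat a pose let the fingers close. It gives the time, the measured TCP pose, the force, the opening and the grip force at its end, in the units of the state.
- arm.sense(): the state, without advancing time (a new reading comes with each control period).
- vision.read_camera(name): name is "scene" or "side" or "wrist"; returns a dict with "color" (480x640x3 uint8, blue, green, red), "z_map" (480x640 float32, mm along the optical axis (not along the pixel's ray), 0 where there is no reading), "fx", "fy", "cx", "cy" (pixels), "R" (3x3) and "t" (3): a world point X has camera coordinates R X + t; the wrist camera has in their place "tool_from_camera" (4x4, takes a point from camera to tool coordinates, whose origin is the TCP and whose axes are the flange's). Camera axes: x right, y down, z forward; pixel columns grow to the right and rows downward; lengths in mm; the calibration is good to about 2 mm. A picture is of the moment at which its call begins: read the wrist's pose just before it.
- sign_off(): hands the job in; it is judged then, once.
The state is a dict: "time_s": time; "qpos": joint angles; "joint_vel": joint speeds; "joint_torque": joint torques, N m; "position": TCP position; "tcp_rot": TCP orientation; "ft_force": force on the tool from outside, world axes, zero at the start; "moment": the same for the moment, N m; "opening": opening from 0.0 (shut) to 1.0 (fully open); "gripper_force": force on a finger pad.
Only numpy, scipy, OpenCV 4.12 (cv2) and the standard library are available. Lean on these libraries where they do the work, as an engineer would, in place of code of your own. Each camera call takes 0.05 s, during which the arm holds its last target. There are 200 camera calls.

## Working session

There is one attempt and no reset: what is moved stays moved. The work goes in short steps, Python scripts to look and compute and a tool call to move; the robot and the scene stay as the last step left them, time stands still between calls to the robot, and variables do not carry over. Pictures are saved under pics/ and viewed, at most 12 in all, crops included, and the job is handed in when it is done.

Besides the shell and the picture viewer there is one more tool, called after "Emit:" as name(argument=value, ...) on one line, values as JSON. apply_moves: Moves the arm, as the interface text tells. Its arguments: {"type":"object","properties":{"steps":{"type":"string"},"newtons":{"type":"number"}},"required":["steps"]}

```bash
mkdir -p pics
cat > h.py <<'E'
import numpy as np,cv2
from plant import arm,vision,sign_off
def cloud(c):
    v,u=np.mgrid[0:480,0:640]; z=c["z_map"].astype(float)
    P=np.stack([(u-c["cx"])/c["fx"]*z,(v-c["cy"])/c["fy"]*z,z],-1)
    W=(P-np.array(c["t"]).ravel())@np.array(c["R"])
    W[z==0]=np.nan
    return W
def rotq(q):
    from scipy.spatial.transform import Rotation as R
    return R.from_quat([q[1],q[2],q[3],q[0]]).as_matrix()
E
python3 - <<'E'
from h import *
for n in("scene","side"):
    c=vision.read_camera(n); cv2.imwrite(f"pics/{n}0.png",c["color"]); np.savez(f"{n}0.npz",**c)
    print(n,c["fx"],c["cx"],c["cy"],(-np.array(c["R"]).T@np.array(c["t"]).ravel()).round())
print(arm.sense())
E
```

```text
scene 532.1543937732481 320.5008937817804 240.32718650648658 [1023. -261. 1194.]
side 450.8711136943759 318.8592929754785 239.8802729320116 [-19. 823. 657.]
{'time_s': 0.1, 'qpos': array([-1.23549473e+00,  4.94109243e-01,  1.34603970e+00, -3.02138287e-05,
        1.30249428e+00, -9.54896257e-02]), 'joint_vel': array([-0.00040277, -0.00054079, -0.00023877,  0.00047807, -0.00014585,
        0.00140759]), 'joint_torque': array([ 1.75683403e-03, -8.83585167e+01, -3.84561896e+01, -2.96269172e-04,
        5.28349556e-03, -9.24910410e-06]), 'position': array([ 260.88608201, -567.59033836,  214.57721136]), 'tcp_rot': array([-5.19772973e-04,  9.76890922e-01,  2.13737807e-01, -7.72939551e-05]), 'ft_force': array([ 0.5580663 , -0.33972728,  0.82519044]), 'moment': array([-0.08508623, -0.01135697, -0.02031598]), 'gripper_force': 0.0, 'opening': 0.9993158760391313}
```

View pics/scene0.png

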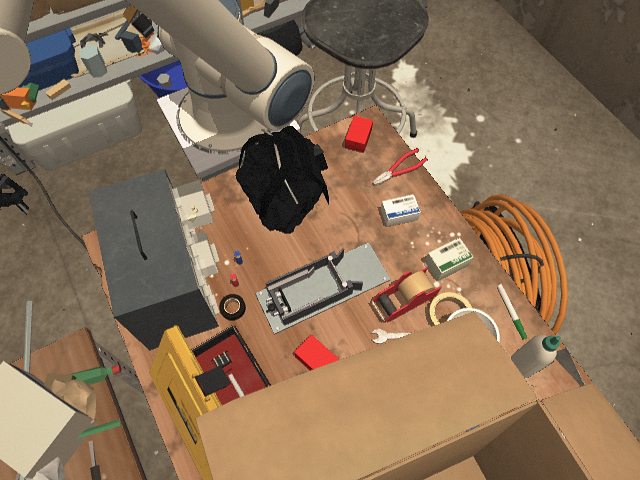

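View pics/side0.png

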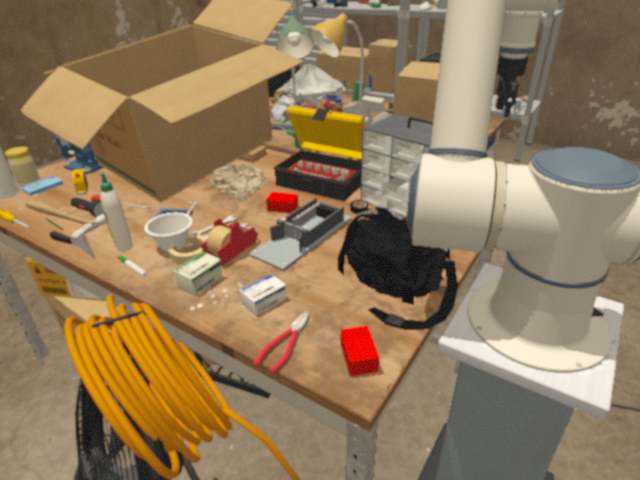

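Scene view: the candidates are the white/blue carton (401,209), white/green carton (449,258, the larger one), and red look-alikes (358,133) and (317,352). I choose the blue-banded one at (401,209). The lane runs from its sill at (375,262) to the stop end at (270,310).

Run:
```python
from h import *
c=dict(np.load("scene0.npz")); W=cloud(c); img=c["color"]
s={}
def reg(u0,u1,v0,v1,zlo,zhi,name):
    S=W[v0:v1,u0:u1]; m=(S[...,2]>zlo)&(S[...,2]<zhi)
    m=cv2.morphologyEx(m.astype(np.uint8),cv2.MORPH_OPEN,np.ones((3,3)))>0
    n,l,st,_=cv2.connectedComponentsWithStats(m.astype(np.uint8)); k=1+np.argmax(st[1:,4]); m=l==k
    p=S[m]; r=cv2.minAreaRect(p[:,:2].astype(np.float32)); print(name,len(p),"zmed",np.median(p[:,2]).round(1),"rect",np.round(r[0],1),np.round(r[1],1),round(r[2],2)); print(cv2.boxPoints(r).round(1).tolist())
    return p
b=W[150:180,330:345]; print("bench z",np.nanmedian(W[225:245,350:370,2]),np.nanmedian(W[170:180,350:370,2]))
reg(375,428,185,235,34,60,"small top"); reg(415,480,230,285,44,70,"big top")
reg(250,395,235,335,5,13,"plate"); reg(250,395,235,335,46,70,"posts"); reg(250,395,235,335,30,70,"walls")
# heightmap top-down picture 0.5mm/px x 450..., 
X,Y,Z=W[...,0],W[...,1],W[...,2]
print("plate corner pix",W[262,380],W[325,275])
crop=np.hstack([cv2.resize(img[180:240,370:450],(400,300),interpolation=cv2.INTER_CUBIC)])
l=cv2.resize(img[235:335,250:395],(580,400),interpolation=cv2.INTER_CUBIC)
o=np.zeros((400,800,3),np.uint8); o[:400,:580]=l; o[:165,580:800]=cv2.resize(img[185:235,375:441],(220,165),interpolation=cv2.INTER_CUBIC); cv2.imwrite("pics/crop.png",o)
```

```text
bench z -3.312856378769952 -3.3604120421473915
small top 651 zmed 39.7 rect [523.9 246.9] [86.6 58.2] 75.15
[[484.6000061035156, 212.5], [540.9000244140625, 197.60000610351562], [563.0999755859375, 281.29998779296875], [506.79998779296875, 296.20001220703125]]
big top 878 zmed 49.6 rect [698.3 272.8] [92.7 61.5] 86.88
[[665.0999755859375, 228.1999969482422], [726.5, 224.8000030517578], [731.5, 317.3999938964844], [670.0999755859375, 320.70001220703125]]
plate 225 zmed 7.4 rect [611.4  91.7] [36.7 69.4] 20.0
[[582.2999877929688, 118.0], [606.0999755859375, 52.79999923706055], [640.5, 65.30000305175781], [616.7999877929688, 130.5]]
posts 88 zmed 57.9 rect [647.7  22. ] [32.7 18.9] 71.53
[[633.5, 9.5], [651.4000244140625, 3.5], [661.7999877929688, 34.5], [643.9000244140625, 40.5]]
walls 1470 zmed 44.3 rect [602.  -45.9] [202.4 103.7] 86.84
[[544.5999755859375, -144.10000610351562], [648.0999755859375, -149.8000030517578], [659.2999877929688, 52.400001525878906], [555.7999877929688, 58.099998474121094]]
plate corner pix [615.94371681 132.44802054   1.91601204] [ 633.56134571 -166.29359574    2.97181654]
```

View pics/crop.png

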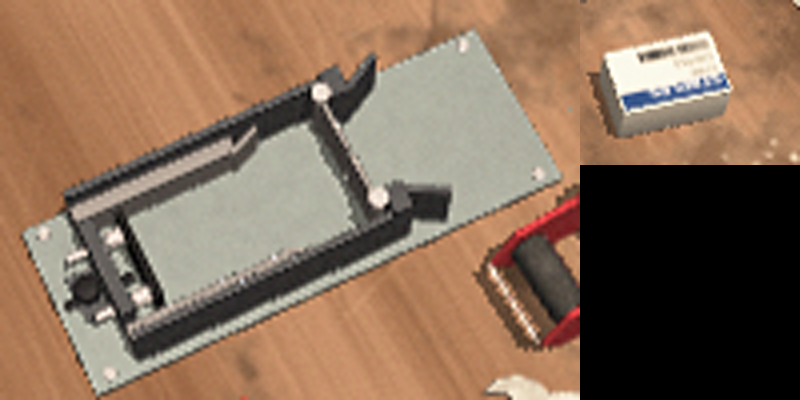

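The crop confirms the blue-banded white carton. It also shows the plate corners, in crop px: (475,30), (560,180), (98,395), (22,232). The hinge pins are at (320,92) and (378,195).

Run:
```python
from h import *
c=dict(np.load("scene0.npz")); R=c["R"];t=np.array(c["t"]).ravel();C=-R.T@t
def ray(u,v,z):
    d=R.T@np.array([(u-c["cx"])/c["fx"],(v-c["cy"])/c["fy"],1]); return C+d*(z-C[2])/d[2]
img=c["color"]; hsv=cv2.cvtColor(img,cv2.COLOR_BGR2HSV).astype(int)
k=(hsv[...,1]<55)&(hsv[...,2]>90); m=np.zeros((480,640),np.uint8); m[235:340,250:395]=k[235:340,250:395]
m=cv2.morphologyEx(m,cv2.MORPH_OPEN,np.ones((3,3)))
n,l,st,_=cv2.connectedComponentsWithStats(m)
pts=[]
for i in range(1,n):
    if st[i,4]>40: print(st[i]); pts.append(np.argwhere(l==i))
p=np.vstack(pts); q=np.array([ray(u,v,8)[:2] for v,u in p],np.float32)
r=cv2.minAreaRect(q); print("plate",r, cv2.boxPoints(r).round(1).tolist())
print("hand corners",[ray(250+a/4,235+b/4,8)[:2].round(1).tolist() for a,b in[(475,30),(560,180),(98,395),(22,232)]])
print("pins",[ray(250+a/4,235+b/4,60)[:2].round(1) for a,b in[(320,92),(378,195)]])
W=cloud(c)
g=W.reshape(-1,3);g=g[~np.isnan(g[:,0])]
for x0 in range(250,800,50):
    print(x0,[int(s[:,2].max()) if len(s:=g[(g[:,0]>=x0)&(g[:,0]<x0+50)&(g[:,1]>=y0)&(g[:,1]<y0+50)]) else -1 for y0 in range(-500,400,50)])
# small carton by depth from side
c2=dict(np.load("side0.npz"));W2=cloud(c2)
S=W2[265:320,235:295];mm=(S[...,2]>36)&(S[...,2]<48);pp=S[mm];print("side small",len(pp),np.median(pp[:,2]),cv2.minAreaRect(pp[:,:2].astype(np.float32)))
```

```text
[ 324  244   65   66 1756]
[328 252   8   9  47]
[ 266  266   75   67 2096]
[268 270  41  20 193]
[257 289  15  22 205]
[309 309  13   8  45]
[377 330  18  10 122]
plate ((617.0283203125, -28.347091674804688), (315.7937927246094, 244.06689453125), 62.948272705078125) [[436.5, -113.5], [653.9000244140625, -224.5], [797.5, 56.79999923706055], [580.2000122070312, 167.8000030517578]]
hand corners [[559.0, 134.4], [670.2, 126.1], [653.2, -177.2], [542.0, -171.3]]
pins [array([569.6,  16.3]), array([642.5,  13. ])]
250 [3, 588, 661, 666, 238, 236, 656, 616, 623, 584, 482, 346, 325, 16, 43, 47, 44, 4]
300 [5, 235, 238, 237, 238, 237, 659, 654, 626, 152, 178, 188, 141, 6, 4, 43, 3, 5]
350 [2, 237, 238, 268, 237, 234, 167, 2, 133, 169, 176, 185, 112, 3, 3, 7, 18, 13]
400 [0, 236, 238, 267, 237, 193, 52, 3, 123, 147, 160, 159, 83, 3, 14, 17, 14, 15]
450 [2, 238, 239, 265, 237, 109, 51, 2, 3, 89, 2, 2, 2, 3, 45, 40, 3, 4]
500 [3, 237, 237, 237, 236, 49, 46, 53, 49, 3, 1, 3, 3, 39, 47, 47, 2, 3]
550 [4, 236, 237, 236, 238, 23, 30, 56, 59, 56, 63, 56, 15, 4, 43, 45, 5, 4]
600 [2, 179, 238, 232, 71, 66, 28, 58, 56, 53, 65, 14, 14, 4, 2, 3, 3, 3]
650 [3, 180, 238, 234, 70, 69, 9, 18, 56, 55, 65, 56, 90, 89, 56, 56, 54, 4]
700 [3, 177, 248, 245, 64, 71, 42, 46, 41, 7, 3, 51, 81, 80, 54, 55, 54, 3]
750 [4, 172, 245, 248, 36, 69, 42, 47, 44, 2, 12, 54, 93, 89, 51, 4, 4, 3]
side small 694 42.167182047114736 ((524.51318359375, 247.3717803955078), (86.94783020019531, 59.25067138671875), 74.13853454589844)
```

Emit:
apply_moves(steps="0 0 -6 0 1; 0 0 -12 0 1; 3 -3.2 -13 0 1; 7.2 -7.9 -13 0 1; 11.4 -12.5 -13 0 1; 15.6 -17.1 -13 0 1; 19.8 -21.7 -13 0 1; 24 -26.3 -13 0 1; 28.2 -30.9 -13 0 1; 32.4 -35.5 -13 0 1")

```text
time_s: 1.35
position: [407.3, -108.1, 345.1]
tcp_rot: [0.0, 0.977, 0.214, 0.0]
ft_force: [1.5, 0.2, -0.1]
opening: 1.002
gripper_force: 0.0
```

Emit:
apply_moves(steps="4.2 -4.6 0 -0.17 1; 8.5 -9.2 0 -0.34 1; 12.7 -13.7 0 -0.51 1; 17 -18.3 0 -0.68 1; 21.2 -22.9 2 -0.87 1; 25.5 -27.5 6 -0.87 1; 25.5 -27.5 12 -0.87 1; 25.5 -27.5 17 -0.87 1; 25.5 -27.5 17 -0.87 1")

```text
time_s: 2.48
position: [521.4, 245.6, 171.7]
tcp_rot: [-0.001, 0.796, 0.606, -0.004]
ft_force: [-0.2, 0.5, 1.3]
opening: 0.996
gripper_force: 0.0
```

```bash
cat >> h.py <<'E'
def wcloud(n):
    s=arm.sense(); c=vision.read_camera("wrist"); np.savez(n+".npz",pos=s["position"],q=s["tcp_rot"],**c); cv2.imwrite(f"pics/{n}.png",c["color"])
    v,u=np.mgrid[0:480,0:640]; z=c["z_map"].astype(float)
    P=np.stack([(u-c["cx"])/c["fx"]*z,(v-c["cy"])/c["fy"]*z,z],-1)
    T=np.array(c["tool_from_camera"]); W=(P@T[:3,:3].T+T[:3,3])@rotq(s["tcp_rot"]).T+s["position"]; W[z==0]=np.nan
    Rw=rotq(s["tcp_rot"])@T[:3,:3]; C=rotq(s["tcp_rot"])@T[:3,3]+s["position"]
    def ray(u,v,zz):
        d=Rw@np.array([(u-c["cx"])/c["fx"],(v-c["cy"])/c["fy"],1]); return C+d*(zz-C[2])/d[2]
    return s,c,W,ray
E
python3 - <<'E'
from h import *
s,c,W,ray=wcloud("w1"); print(s["position"],s["tcp_rot"],s["qpos"])
Z=W[...,2]; d=np.hypot(W[...,0]-524,W[...,1]-247)
print("bench",np.nanmedian(Z[(d>70)&(d<120)&(abs(Z)<8)]))
m=((Z>35)&(Z<48)&(d<65)).astype(np.uint8); m=cv2.morphologyEx(m,cv2.MORPH_OPEN,np.ones((5,5)))
p=W[m>0]; print(len(p),np.median(p[:,2])); r=cv2.minAreaRect(p[:,:2].astype(np.float32)); print(r)
E
```

```text
[521.43365828 245.63991329 171.73577746] [-0.00123693  0.7957171   0.60565535 -0.0037894 ] [3.36655705e-01 4.74997528e-01 1.51484072e+00 1.36948363e-05
 1.15972676e+00 6.06256026e-01]
bench -3.4268539131315094
9162 39.542256459591826
((523.1874389648438, 247.21047973632812), (84.84134674072266, 55.680301666259766), 74.92316436767578)
```

View pics/w1.png

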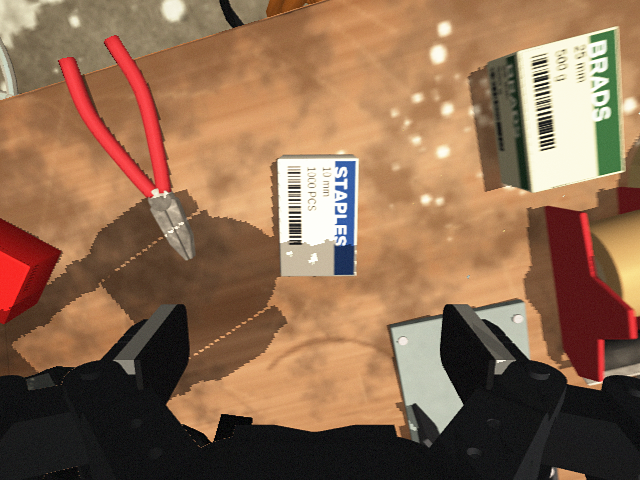

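The wrist view shows the blue "STAPLES" carton at px (317,215). It measures 84.8x55.7 mm, centred at (523.2, 247.2) and turned 74.9°. Descending to grasp.

Emit:
apply_moves(steps="0 -0.1 4 0 1; 0 -0.1 8 0 1; 0 -0.1 12 0 1; 0 -0.1 14 0 1; 0 -0.1 15.5 0 1; 0 -0.1 15.5 0 1; 0 -0.1 15.5 0 0; 0 -0.1 15.5 0 0; 0 -0.1 15.5 0 0; 0 -0.1 15.5 0 0", newtons=40)

```text
time_s: 3.78
position: [524.2, 246.9, 21.8]
tcp_rot: [0.001, 0.796, 0.606, 0.001]
ft_force: [-0.3, -3.6, 20.3]
opening: 0.5
gripper_force: 10.6
```

Emit:
apply_moves(steps="0 0 -0.3 0 0; 0 0 -0.3 0 0; 0 0 -0.3 0 0; 0 0 -0.3 0 0", newtons=40)

```text
time_s: 4.28
position: [522.9, 246.6, 22.9]
tcp_rot: [-0.0, 0.796, 0.606, -0.0]
ft_force: [0.0, 0.1, -0.2]
opening: 0.499
gripper_force: 0.0
```

Run:
```python
from h import *
s,c,W,ray=wcloud("w2"); print(s)
```

```text
{'time_s': 4.275, 'qpos': array([3.37336737e-01, 6.75899852e-01, 1.64225059e+00, 2.21011608e-05,
       8.23808878e-01, 6.07287224e-01]), 'joint_vel': array([4.56950875e-05, 2.14832937e-03, 1.38774623e-04, 1.02250943e-04,
       8.54148166e-04, 8.05303350e-04]), 'joint_torque': array([ 4.41211421e-03, -8.87483597e+01, -2.28774244e+01,  7.68315258e-04,
        3.24127563e-03, -9.88579791e-05]), 'position': array([522.90788704, 246.57212703,  22.9348627 ]), 'tcp_rot': array([-6.41787618e-05,  7.95832316e-01,  6.05517045e-01, -1.71924204e-04]), 'ft_force': array([ 0.01635149,  0.05664631, -0.19832925]), 'moment': array([-0.01119348, -0.00189392,  0.02546517]), 'gripper_force': 0.0, 'opening': 0.4994454207785912}
```

View pics/w2.png

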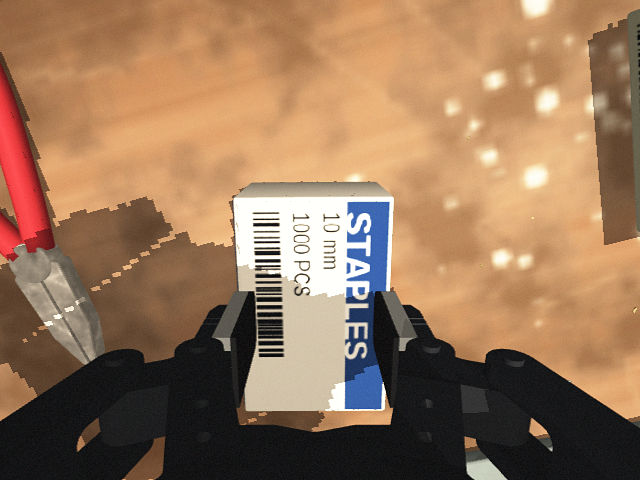

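The picture shows the carton between the pads (px 235–390, 200–410). The fingers had stopped at half open because the finger scale runs from -1 to 1, so I'll close fully now.

Emit:
apply_moves(steps="0 0 0 0 -1; 0 0 0 0 -1; 0 0 0 0 -1; 0 0 0 0 -1; 0 0 0 0 -1", newtons=40)

```text
time_s: 4.95
position: [523.7, 246.9, 23.8]
tcp_rot: [0.0, 0.796, 0.606, 0.001]
ft_force: [-0.2, 1.0, 13.3]
opening: -0.003
gripper_force: 6.3
```

Run:
```python
from h import *
s,c,W,ray=wcloud("w3"); print(s["opening"],s["gripper_force"],s["ft_force"],s["position"])
c2=vision.read_camera("side")["color"][230:350,190:350]
o=np.hstack([cv2.resize(c["color"],(400,300)),cv2.resize(c2,(400,300),interpolation=cv2.INTER_CUBIC)]); cv2.imwrite("pics/c3.png",o)
```

```text
-0.0031103892271175312 6.3184805664968735 [-0.23400841  0.98286063 13.25680807] [523.71192492 246.93124676  23.82087151]
```

View pics/c3.png

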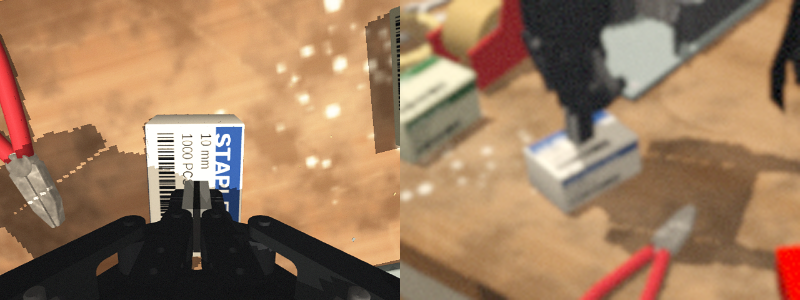

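Run:
```python
from h import *
for n in("w1","w2","w3"):
    c=dict(np.load(n+".npz")); v,u=np.mgrid[0:480,0:640]; z=c["z_map"].astype(float)
    P=np.stack([(u-c["cx"])/c["fx"]*z,(v-c["cy"])/c["fy"]*z,z],-1); T=c["tool_from_camera"]; P=P@T[:3,:3].T+T[:3,3]; P[z==0]=np.nan
    if n=="w1": print(T.round(3))
    W=P@rotq(c["q"]).T+c["pos"]
    print(n,"carton top z world",[W[a][2].round(1) for a in[(230,290),(250,300),(300,290),(220,270)]])
    dark=(c["color"].max(2)<130)&(v>280)&(z>0)&(z<200)&(abs(P[...,0])<40)
    print(n,"dark tool z hist",np.histogram(P[dark][:,2],bins=range(-120,40,10)))
    f=dark&(P[...,2]>-30); q=P[f]; 
    if len(q): print(np.percentile(q,[1,50,99],axis=0).round(1))
    for px in[(290,245),(320,180),(320,245),(300,150),(370,395),(390,320)]: print(px,P[px].round(1),c["color"][px])
```

```text
[[  -0.      -0.965   -0.262   65.896]
 [   1.      -0.       0.       0.313]
 [  -0.      -0.262    0.965 -157.774]
 [   0.       0.       0.       1.   ]]
w1 carton top z world [np.float64(40.0), np.float64(38.6), np.float64(-4.3), np.float64(-3.6)]
w1 dark tool z hist (array([  458, 10594, 15314, 15325,  7325,  2086,  3079,  2724,  1882,
         162,     0,     0,     0,     0,     0]), array([-120, -110, -100,  -90,  -80,  -70,  -60,  -50,  -40,  -30,  -20,
        -10,    0,   10,   20,   30]))
[[ -9.3 -42.6 -30. ]
 [  0.2  42.9 -29.3]
 [  8.6  43.6 -27.8]]
(290, 245) [-67.3 -58.  174. ] [ 47  71 106]
(320, 180) [  6.6 -42.2 -35.5] [20 18 16]
(320, 245) [-95.8 -59.5 175.9] [42 65 98]
(300, 150) [ -77.3 -139.8  176.1] [46 65 92]
(370, 395) [-143.6   72.2  174.3] [ 52  79 114]
(390, 320) [-166.3    5.5  177.6] [ 98 140 194]
w2 carton top z world [np.float64(39.8), np.float64(40.1), np.float64(38.6), np.float64(39.8)]
w2 dark tool z hist (array([  666,  7911, 18361, 11527, 15354,  5331,  2234,  1857,  1642,
        1132,  3213,     0,     0,   871,  3580]), array([-120, -110, -100
[... 411 characters left out ...]
 [170 196 209]
w3 carton top z world [np.float64(39.5), np.float64(38.9), np.float64(39.8), np.float64(40.5)]
w3 dark tool z hist (array([  725,  9694, 19504, 15009, 11090,  6876,  1997,  1023,  1114,
         767,  1979,     0,     0,   759,  2433]), array([-120, -110, -100,  -90,  -80,  -70,  -60,  -50,  -40,  -30,  -20,
        -10,    0,   10,   20,   30]))
[[ -35.7 -146.6  -29.3]
 [  -7.1  -72.6   15.7]
 [  11.3   25.    28. ]]
(290, 245) [  8.7 -24.7 -15.3] [179 206 220]
(320, 180) [-23.6 -63.9  26.9] [ 61  94 134]
(320, 245) [ -3.1 -25.2 -15.4] [182 206 220]
(300, 150) [-13.9 -77.8  28.3] [ 71 101 141]
(370, 395) [  6.6  20.6 -63.8] [32 31 33]
(390, 320) [ -6.5   1.9 -53.2] [31 35 30]
```

Depth and contact agree: the fingertips are about 16 mm behind the reported TCP when shut and 28 mm behind when fully open, so they closed on top of the carton. I'll rise, open, re-measure and grasp about 30 mm lower.

Emit:
apply_moves(steps="0 0 -3 0 -1; 0 0 -7 0 1; 0 0 -11 0 1; 0 0 -11 0 1; 0 0 -11 0 1; 0 0 -11 0 1")

```text
time_s: 5.8
position: [522.4, 246.3, 131.9]
tcp_rot: [-0.0, 0.796, 0.606, -0.001]
ft_force: [0.6, 0.7, 0.4]
opening: 0.999
gripper_force: 0.0
```

Run:
```python
from h import *
s,c,W,ray=wcloud("w4"); print(s["position"],s["tcp_rot"],s["opening"])
Z=W[...,2]; d=np.hypot(W[...,0]-524,W[...,1]-247)
m=((Z>35)&(Z<46)&(d<65)).astype(np.uint8); m=cv2.morphologyEx(m,cv2.MORPH_OPEN,np.ones((5,5)))
p=W[m>0]; print(len(p),np.median(p[:,2])); r=cv2.minAreaRect(p[:,:2].astype(np.float32)); print(r)
R=rotq(s["tcp_rot"]); print("shift tool cm",R.T@(np.array([*r[0],0])-s["position"])/10)
```

```text
[522.36269507 246.34697212 131.90008033] [-3.23597015e-04  7.95843573e-01  6.05501365e-01 -9.99824032e-04] 0.9992150808285202
11953 39.511339234068075
((523.16748046875, 247.0633087158203), (85.2385482788086, 55.74220657348633), 74.90425109863281)
shift tool cm [ 0.10632652  0.08121941 13.18976945]
```

Emit:
apply_moves(steps="0 0 5 0 1; 0 0 9 0 1; 0 0 12 0 1; 0 0 13.2 0 1; 0 0 13.8 0 1; 0 0 14.4 0 1; 0 0 14.4 0 1")

```text
time_s: 6.72
position: [523.3, 246.7, -10.6]
tcp_rot: [0.0, 0.796, 0.605, 0.0]
ft_force: [0.4, -0.0, -1.0]
opening: 1.002
gripper_force: 0.0
```

Emit:
apply_moves(steps="0 0 0 0 -1; 0 0 0 0 -1; 0 0 0 0 -1; 0 0 0 0 -1; 0 0 0 0 -1; 0 0 0 0 -1", newtons=40)

```text
time_s: 7.48
position: [523.4, 246.7, -10.3]
tcp_rot: [0.0, 0.796, 0.606, 0.0]
ft_force: [-0.3, 0.2, 6.6]
opening: 0.638
gripper_force: 42.7
```

Gripped: opening 0.638, 43 N. Lifting while staying over the same spot, and cross-checking the lane pose with the plate corners in the w1 view.

Emit:
apply_moves(steps="0 0 -1 0 -1; 0 0 -4 0 -1; 0 0 -8 0 -1; 0 0 -12 0 -1; 0 0 -12 0 -1")

```text
time_s: 8.1
position: [524.7, 247.2, 112.5]
tcp_rot: [0.001, 0.796, 0.606, 0.003]
ft_force: [-0.2, -0.2, -2.5]
opening: 0.638
gripper_force: 43.2
```

Run:
```python
from h import *
c=dict(np.load("w1.npz")); T=c["tool_from_camera"]; R=rotq(c["q"]); Rw=R@T[:3,:3]; C=R@T[:3,3]+c["pos"]
def ray(u,v,z):
    d=Rw@np.array([(u-c["cx"])/c["fx"],(v-c["cy"])/c["fy"],1]); return C+d*(z-C[2])/d[2]
for z in(8,5): print("w1 sill-end corners",z,[ray(*p,z)[:2].round(1) for p in[(389,325),(525,299)]],"carton chk",ray(317,215,41)[:2].round(1))
v,u=np.mgrid[0:480,0:640]; z=c["z_map"]; 
W=cloud(dict(np.load("scene0.npz"))); g=W.reshape(-1,3); g=g[(g[:,2]>15)&(g[:,0]>560)&(g[:,0]<820)&(g[:,1]>60)&(g[:,1]<230)]
for h in(15,40,60,80): q=g[g[:,2]>h]; print("tapegun z>",h,len(q),q.min(0).round(),q.max(0).round())
q=g[(g[:,1]<200)&(g[:,0]<690)]; print(np.c_[[ (y,q[(q[:,1]>=y)&(q[:,1]<y+10),0].min()) for y in range(60,200,10) if len(q[(q[:,1]>=y)&(q[:,1]<y+10)])]].round())
s=vision.read_camera("scene")["color"]; sd=vision.read_camera("side")["color"]
cv2.imwrite("pics/c5.png",np.hstack([cv2.resize(s[180:345,250:470],(400,300),interpolation=cv2.INTER_CUBIC),cv2.resize(sd[180:330,180:380],(400,300),interpolation=cv2.INTER_CUBIC)]))
st=arm.sense(); print(st["position"],st["opening"],st["gripper_force"],st["ft_force"])
```

```text
w1 sill-end corners 8 [array([555.5, 137.4]), array([668. , 130.9])] carton chk [524.2 250.5]
w1 sill-end corners 5 [array([555.7, 135.8]), array([669.2, 129.3])] carton chk [524.2 250.5]
tapegun z> 15 1904 [568.  61.  15.] [819. 230.  94.]
tapegun z> 40 1147 [668.  66.  40.] [757. 230.  94.]
tapegun z> 60 644 [695. 114.  60.] [756. 186.  94.]
tapegun z> 80 62 [696. 125.  80.] [756. 158.  94.]
[[ 70. 568.]
 [110. 581.]]
[522.88639364 246.53431102 109.33057464] 0.6342222550322596 43.2445228099823 [-0.50501439  0.11208017 -3.07362554]
```

View pics/c5.png

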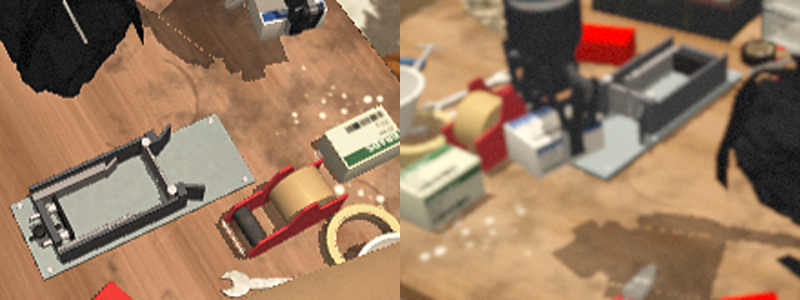

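Carton held. The side view shows it level between the fingers, px (550,135) in the right crop. Moving above the sill.

Emit:
apply_moves(steps="-2 1.9 0 0 -1; -5 4.7 0 -0.05 -1; -8 7.5 0 -0.12 -1; -11 10.3 0 -0.18 -1; -13 12.2 1 -0.215 -1; -13.8 13 3 -0.215 -1; -13.8 13 4 -0.215 -1; -13.8 13 4 -0.215 -1; -13.8 13 4 -0.215 -1")

```text
time_s: 9.32
position: [611.3, 79.8, 69.3]
tcp_rot: [-0.0, 0.726, 0.688, 0.0]
ft_force: [0.2, 0.1, -1.5]
opening: 0.638
gripper_force: 43.0
```

Run:
```python
from h import *
s,c,W,ray=wcloud("w6"); print(s["position"],s["tcp_rot"],s["opening"],s["joint_vel"].round(3))
```

```text
[611.2826255   79.84309344  69.29098473] [-4.59773978e-05  7.25974516e-01  6.87721601e-01  1.89640481e-05] 0.6381605919690047 [-0.004 -0.007 -0.007 -0.001  0.    -0.004]
```

View pics/w6.png

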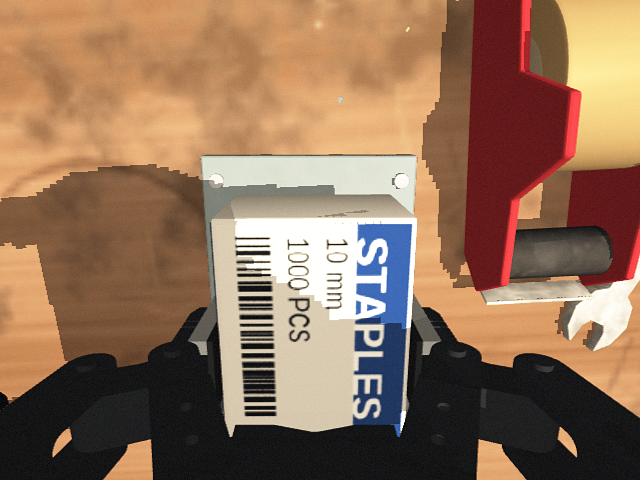

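The wrist view shows the carton aligned with the sill. The plate's end edge is level, with corners at (202,155) and (416,155).

Run:
```python
from h import *
c=dict(np.load("w6.npz")); T=c["tool_from_camera"]
def tr(u,v,wz):  # tool coords on world height wz
    h=c["pos"][2]-wz; d=T[:3,:3]@np.array([(u-c["cx"])/c["fx"],(v-c["cy"])/c["fy"],1]); return (T[:3,3]+d*(h-T[2,3])/d[2]).round(1)
for z in(8,5): print(z,[tr(202,155,z),tr(416,155,z)])
# carton top in tool frame
v,u=np.mgrid[0:480,0:640]; z=c["z_map"].astype(float); P=np.stack([(u-c["cx"])/c["fx"]*z,(v-c["cy"])/c["fy"]*z,z],-1)@T[:3,:3].T+T[:3,3]
print([P[a].round(1) for a in[(230,235),(230,400),(300,300),(350,300),(400,300),(170,330),(100,330)]])
m=(abs(P[...,0])<60)&(abs(P[...,1])<32)&(P[...,2]>-70)&(P[...,2]<-15)&(c["color"].max(2)>110)&(z>0); q=P[m]; zt=np.median(q[:,2]); q=q[abs(q[:,2]-zt)<4]; print("carton top",zt,q.min(0).round(1),q.max(0).round(1))
```

```text
8 [array([ 51.6, -57. ,  61.3]), array([51.6, 52.2, 61.3])]
5 [array([ 51.4, -57.8,  64.3]), array([51.4, 52.9, 64.3])]
[array([ 39.4, -20.6, -49.8]), array([ 39.2,  23. , -49. ]), array([ 20.1,  -3.6, -51. ]), array([  4.6,  -3.8, -50.7]), array([-12.6,  -4. , -49.5]), array([44. ,  8.4, 61.5]), array([78.9,  8.4, 72.9])]
carton top -49.71131623133314 [-25.2 -27.9 -52.1] [ 43.2  28.  -45.7]
```

Emit:
apply_moves(steps="-0.2 -0.25 0 0 -1; -0.2 -0.25 2 0 -1; -0.2 -0.25 4 0 -1; -0.2 -0.25 5.5 0 -1; -0.2 -0.25 6.2 0 -1; -0.2 -0.25 6.6 0 -1; -0.2 -0.25 6.8 0 -1; -0.2 -0.25 6.9 0 -1; -0.2 -0.25 7 0 -1; -0.2 -0.25 7 0 -1")

```text
time_s: 10.62
position: [609.0, 77.1, -0.8]
tcp_rot: [0.0, 0.726, 0.687, 0.0]
ft_force: [0.7, -0.9, -1.9]
opening: 0.642
gripper_force: 43.1
```

Emit:
apply_moves(steps="0 0 0.05 0 -1; 0 0 0.1 0 -1; 0 0 0.15 0 -1; 0 0 0.2 0 -1; 0 0 0.2 0 -1")

```text
time_s: 11.25
position: [609.0, 77.1, -2.3]
tcp_rot: [0.0, 0.726, 0.687, 0.0]
ft_force: [-3.5, -0.7, 9.9]
opening: 0.638
gripper_force: 44.5
```

Emit:
apply_moves(steps="0 0 0 0 0.5; 0 0 0 0 0.5; 0 0 0 0 0.5; 0 0 -3 0 0.5; 0 0 -7 0 0.5; 2 0 -9 0 -1; 6 0 -9 0 -1; 9 0 -9 0 -1; 9 0 -9 0 -1")

```text
time_s: 12.38
position: [613.8, 168.8, 87.0]
tcp_rot: [-0.0, 0.725, 0.688, 0.0]
ft_force: [-0.3, 0.4, 0.6]
opening: -0.002
gripper_force: 0.0
```

Run:
```python
from h import *
s,c,W,ray=wcloud("w7"); print(s["position"],s["opening"],s["ft_force"])
z=c["z_map"]
Z=W[...,2]; d=np.hypot(W[...,0]-609.5,W[...,1]-77)
m=((Z>42)&(Z<56)&(d<60)&(c["color"].max(2)>110)).astype(np.uint8); m=cv2.morphologyEx(m,cv2.MORPH_OPEN,np.ones((5,5)))
p=W[m>0]; print(len(p),np.median(p[:,2]),p.min(0),p.max(0)); r=cv2.minAreaRect(p[:,:2].astype(np.float32)); print(r)
sc=vision.read_camera("scene")["color"]
cv2.imwrite("pics/c7.png",np.hstack([cv2.resize(c["color"],(400,300)),cv2.resize(sc[225:345,250:410],(400,300),interpolation=cv2.INTER_CUBIC)]))
```

```text
[613.75992766 168.83393284  87.03298197] -0.002163689665920521 [-0.33942974  0.44882667  0.63343847]
381 47.60892005440784 [604.96398453  71.95451405  45.80322147] [613.32464955  90.67587683  49.76075218]
((609.6160278320312, 81.26156616210938), (18.530118942260742, 8.29610824584961), 86.32391357421875)
```

View pics/c7.png

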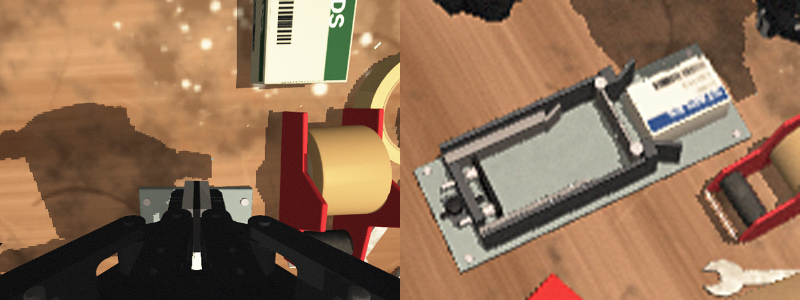

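The carton stands on the sill, long side along the lane (right crop, centre at about (680,95)), and the fingers are shut behind it. Lowering them and closing up to its rear face.

Emit:
apply_moves(steps="0 0 3 0 -1; 0 0 6 0 -1; 0 0 8 0 -1; 0 0 9 0 -1; 0 0 9 0 -1; -1.5 0 9 0 -1; -2.8 0 9 0 -1; -3.3 0 9 0 -1; -3.3 0 9 0 -1")

```text
time_s: 13.6
position: [612.2, 133.4, -2.7]
tcp_rot: [0.0, 0.727, 0.687, 0.0]
ft_force: [0.4, -0.3, 0.2]
opening: 0.001
gripper_force: 0.0
```

Emit:
apply_moves(steps="-0.2 0 0 0 -1; -0.5 0 0 0 -1; -0.9 0 0 0 -1; -1.3 0 0 0 -1; -1.7 0 0 0 -1; -2.1 0 0 0 -1; -2.5 0 0 0 -1; -2.9 0 0 0 -1; -3.3 0 0 0 -1; -3.7 0 0 0 -1")

```text
time_s: 14.85
position: [610.1, 97.2, -2.9]
tcp_rot: [-0.0, 0.726, 0.687, 0.0]
ft_force: [-0.2, 6.6, 0.6]
opening: -0.001
gripper_force: 3.1
```

Emit:
apply_moves(steps="-0.4 0 0 0 -1; -0.8 0 0 0 -1; -1.2 0 0 0 -1; -1.6 0 0 0 -1; -2 0 0 0 -1; -2.4 0 0 0 -1; -2.8 0 0 0 -1; -3.2 0 0 0 -1; -3.6 0 0 0 -1; -4 0 0 0 -1")

```text
time_s: 16.1
position: [607.8, 56.9, -2.9]
tcp_rot: [-0.0, 0.726, 0.687, 0.0]
ft_force: [0.5, 4.0, 2.5]
opening: -0.001
gripper_force: 1.9
```

Emit:
apply_moves(steps="-0.4 0 0 0 -1; -0.8 0 0 0 -1; -1.2 0 0 0 -1; -1.6 0 0 0 -1; -2 0 0 0 -1; -2.4 0 0 0 -1; -2.8 0 0 0 -1; -3.2 0 0 0 -1; -3.6 0 0 0 -1; -4 0 0 0 -1")

```text
time_s: 17.35
position: [605.6, 16.9, -2.9]
tcp_rot: [-0.0, 0.726, 0.687, 0.0]
ft_force: [0.4, 4.1, 4.5]
opening: -0.002
gripper_force: 2.3
```

Run:
```python
from h import *
s=arm.sense(); print(s["position"],s["ft_force"])
sc=vision.read_camera("scene")["color"]; sd=vision.read_camera("side")["color"]
cv2.imwrite("pics/c8.png",np.hstack([cv2.resize(sc[225:345,250:410],(400,300),interpolation=cv2.INTER_CUBIC),cv2.resize(sd[160:310,200:400],(400,300),interpolation=cv2.INTER_CUBIC)]))
```

```text
[605.59630461  16.90813495  -2.90791881] [0.44610907 4.05990056 4.50904827]
```

View pics/c8.png

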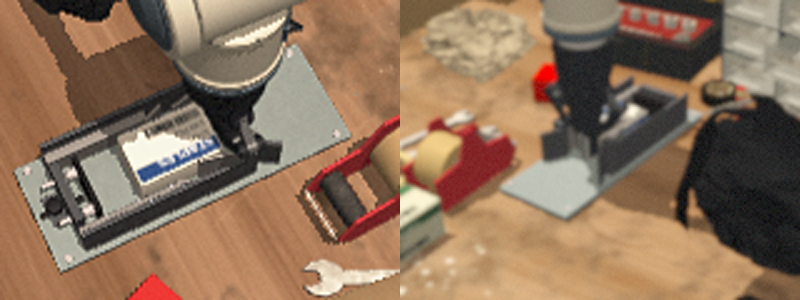

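The carton has gone through the flaps squarely (left crop, px (170,160)). Continuing more slowly.

Emit:
apply_moves(steps="-0.3 0 0 0 -1; -0.6 0 0 0 -1; -0.9 0 0 0 -1; -1.2 0 0 0 -1; -1.5 0 0 0 -1; -1.8 0 0 0 -1; -2 0 0 0 -1; -2.1 0 0 0 -1; -2.2 0 0 0 -1; -2.3 0 0 0 -1")

```text
time_s: 18.7
position: [604.4, -5.8, -2.9]
tcp_rot: [-0.0, 0.726, 0.687, 0.0]
ft_force: [-0.4, 1.0, -1.8]
opening: -0.004
gripper_force: 0.8
```

Emit:
apply_moves(steps="-0.1 0 0 0 -1; -0.2 0 0 0 -1; -0.3 0 0 0 -1; -0.4 0 0 0 -1; -0.5 0 0 0 -1")

```text
time_s: 19.32
position: [604.3, -10.9, -2.8]
tcp_rot: [0.0, 0.726, 0.687, 0.0]
ft_force: [1.6, 2.2, 2.8]
opening: -0.001
gripper_force: 2.1
```

Emit:
apply_moves(steps="-0.1 0 0 0 -1; -0.2 0 0 0 -1; -0.3 0 0 0 -1; -0.4 0 0 0 -1")

```text
time_s: 19.82
position: [604.0, -14.8, -2.8]
tcp_rot: [0.0, 0.726, 0.687, 0.0]
ft_force: [0.5, 3.6, 4.7]
opening: -0.003
gripper_force: 3.1
```

Emit:
apply_moves(steps="-0.1 0 0 0 -1; -0.2 0 0 0 -1; -0.25 0 0 0 -1; -0.3 0 0 0 -1")

```text
time_s: 20.32
position: [603.8, -17.8, -2.8]
tcp_rot: [0.0, 0.726, 0.687, 0.0]
ft_force: [-0.6, 4.2, 4.6]
opening: -0.001
gripper_force: 3.1
```

Emit:
apply_moves(steps="-0.1 0 0 0 -1; -0.2 0 0 0 -1; -0.3 0 0 0 -1")

```text
time_s: 20.7
position: [603.7, -20.7, -2.8]
tcp_rot: [0.0, 0.726, 0.687, 0.0]
ft_force: [0.9, 4.6, 5.4]
opening: -0.004
gripper_force: 3.1
```

Run:
```python
from h import *
s=arm.sense(); print(s["position"],s["ft_force"],s["time_s"])
```

```text
[603.67185948 -20.73750694  -2.75669945] [0.94833218 4.63706674 5.40136345] 20.7
```

Emit:
apply_moves(steps="-0.1 0 0 0 -1; -0.2 0 0 0 -1; -0.3 0 0 0 -1")

```text
time_s: 21.08
position: [603.3, -23.7, -3.0]
tcp_rot: [-0.0, 0.726, 0.687, 0.0]
ft_force: [-0.3, 7.2, 3.4]
opening: 0.0
gripper_force: 3.4
```

Emit:
apply_moves(steps="-0.1 0 0 0 -1; -0.1 0 0 0 -1")

```text
time_s: 21.32
position: [603.2, -24.5, -3.0]
tcp_rot: [-0.0, 0.726, 0.687, 0.0]
ft_force: [0.2, 7.4, 4.2]
opening: -0.002
gripper_force: 3.3
```

Emit:
apply_moves(steps="-0.1 0 0 0 -1; -0.1 0 0 0 -1")

```text
time_s: 21.58
position: [603.1, -25.3, -3.0]
tcp_rot: [-0.0, 0.726, 0.687, 0.0]
ft_force: [-0.1, 8.5, 2.9]
opening: -0.0
gripper_force: 4.5
```

Emit:
apply_moves(steps="-0.1 0 0 0 -1; -0.1 0 0 0 -1")

```text
time_s: 21.82
position: [603.1, -26.0, -3.0]
tcp_rot: [-0.0, 0.726, 0.687, 0.0]
ft_force: [0.1, 10.8, 3.1]
opening: -0.001
gripper_force: 5.7
```

Emit:
apply_moves(steps="-0.05 0 0 0 -1; -0.1 0 0 0 -1; -0.1 0 0 0 -1")

```text
time_s: 22.2
position: [603.0, -26.8, -3.0]
tcp_rot: [-0.001, 0.726, 0.687, 0.0]
ft_force: [0.5, 13.9, 3.9]
opening: 0.0
gripper_force: 6.9
```

Emit:
apply_moves(steps="-0.05 0 0 0 -1; -0.05 0 0 0 -1")

```text
time_s: 22.45
position: [603.0, -27.1, -3.0]
tcp_rot: [-0.001, 0.726, 0.687, 0.0]
ft_force: [1.5, 15.7, 3.9]
opening: 0.002
gripper_force: 7.5
```

Emit:
apply_moves(steps="0 0 0 0 -1; 0 0 0 0 -1; 0 0 0 0 -1; 0 0 0 0 -1; 0 0 0 0 -1; 0 0 0 0 -1; 0 0 0 0 -1")

```text
time_s: 23.32
position: [603.0, -27.1, -3.0]
tcp_rot: [-0.001, 0.726, 0.687, 0.0]
ft_force: [0.2, 14.8, 3.2]
opening: 0.0
gripper_force: 7.5
```

Emit:
apply_moves(steps="0.1 0 0 0 -1; 0.2 0 0 0 -1; 0.3 0 0 0 -1; 0.4 0 0 0 -1; 0.5 0 0 0 -1; 0.6 0 0 0 -1; 0.65 0 0 0 -1; 0.65 0 0 0 -1")

```text
time_s: 24.32
position: [603.5, -21.8, -2.9]
tcp_rot: [0.0, 0.726, 0.687, 0.0]
ft_force: [0.0, -0.4, -0.5]
opening: -0.002
gripper_force: 0.0
```

Emit:
apply_moves(steps="0 0 -1 0 -1; 0 0 -3 0 -1; 0 0 -6 0 -1; 0 0 -9 0 -1; 0 0 -13 0 -1; 4 0 -18 0 -1; 9 0 -20 0 -1; 14 0 -20 0 -1; 14 0 -20 0 -1")

```text
time_s: 25.45
position: [611.0, 121.1, 198.1]
tcp_rot: [0.0, 0.725, 0.689, 0.001]
ft_force: [-0.9, -0.7, -0.0]
opening: 0.001
gripper_force: 0.0
```

Run:
```python
from h import *
s=arm.sense(); print(s["position"],s["ft_force"],s["time_s"])
c=vision.read_camera("scene");sc=c["color"]; sd=vision.read_camera("side")["color"]
cv2.imwrite("pics/c9.png",np.hstack([cv2.resize(sc[235:335,255:395],(420,300),interpolation=cv2.INTER_CUBIC),cv2.resize(sd[160:310,190:380],(380,300),interpolation=cv2.INTER_CUBIC)]))
W=cloud(c); S=W[235:335,255:395]; m=(S[...,2]>42)&(S[...,2]<52)&(sc[235:335,255:395].min(2)>110); m=cv2.morphologyEx(m.astype(np.uint8),cv2.MORPH_OPEN,np.ones((3,3)))
p=S[m>0]; print(len(p),cv2.minAreaRect(p[:,:2].astype(np.float32)) if len(p) else 0)
```

```text
[610.98579978 121.14703542 198.09595405] [-0.88093955 -0.7175425  -0.01500578] 25.45
544 ((600.4965209960938, -76.53105163574219), (83.97095489501953, 56.57462692260742), 87.37004089355469)
```

View pics/c9.png

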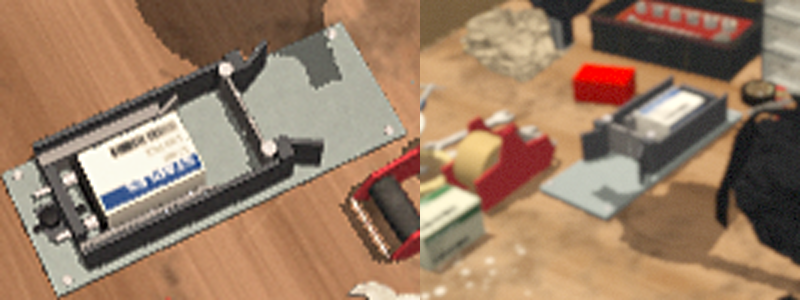

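The carton is against the stop (left crop, px (140,175)), its centre at about lane x = 90 mm. The flaps are closed at px (245,110) and the hand is clear.

```bash
python3 -c "
from plant import sign_off; print(sign_off())"
```

```text
the job is handed in; nothing more can be done
None
```

The job is handed in at about 25 s of the 67 s allowed: the smaller carton is home against the end stop, pressed for about 0.9 s at 15 N measured at the wrist (an estimated 12 N on the stop), both flaps are shut behind it and I moved nothing else; my first grasp closed on top of the carton, pressing it with up to 20 N without shifting it, and the second held.

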